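Clamp a flow cell with the loose crank of a bench screw press

TASK

Clamp the flow cell in the screw press: fit the loose crank fully home on the square end of the press spindle and wind it clockwise (seen from above) until you feel the pressure shoe meet the cell, then about a quarter turn more and no further, as the cell cracks if it is over-squeezed. Then lift the crank off and lay it flat on the worktop beside the press, leaving the cell clamped and the glassware standing where it is.

Things in the scene. Friction and masses are not known exactly. Their poses are not given: they have to be found in the camera images.
- crank: The loose crank, dark steel with an upright black grip, lying flat; 0.15 to 0.31 kg. Origin on its flat underside, on the axis of the square hole in its boss. x points along its flat arm (18 mm wide, 9 mm thick, flush with the underside) to the grip; z up.
- crank_boss (a point): Middle of the crank's boss, a square block 30 x 30 mm, 30 mm tall, with a square through hole 15.8 mm wide along z, its sides parallel to the boss's. The point is on the hole's axis, 15 mm above the underside; axes as crank. Take the boss by its two sides that face +y and -y (the arm leaves on +x).
- crank_handle (a point): Middle of the crank's upright grip, a black sleeve 17.6 mm across and 43 mm tall that spins freely on its pin, so the crank can be led round without turning the hand. 72 mm along x from the boss axis, 34 mm above the crank's underside (the sleeve spans 12 to 55 mm above it).
- press: The grey bench screw press, fixed: base 116 mm (x) by 140 mm (y), two columns, and a crosshead 38 mm (x) by 140 mm (y) with its top 130 mm above the worktop. Origin on the worktop under the upright spindle; z up.
- shaft_seat (a point): Middle of the spindle's round shoulder (27 mm across, 140 mm above the worktop). On it stands the square end, 14 mm wide, 24 mm tall, its top 3.5 mm tapered to 9 mm. x and y are square to its flats. Fully home, the crank's underside rests on the shoulder (crank_boss 15 mm above it). It fits in any of four square positions, with some 7 degrees of play.
- spindle (a joint): Turn of the spindle (rad), growing clockwise seen from above; one turn drives the moving plate 16 mm down, the spindle itself stays at its height. It turns with a steady friction of about 0.62 N m (8.6 N at the crank's grip) and stays where it is left.
- platen: Moving aluminium plate of the press; origin at its underside's middle. The square steel pressure shoe hangs under it on springs. It goes down 11 to 24 mm (0.7 to 1.5 turns) before the shoe meets the cell (height not measured). From then the springs give 36 N per mm of screw travel: 144 N at a quarter turn, felt as 5 N more at the grip. Well clamped: 90 to 220 N; over 250 N the cell cracks.
- dye_bottle: Small clear glass bottle with a black cap and a label, 45 mm across, 94 mm tall, behind the press. Origin under its middle. Not to be disturbed.
- glass_beaker: Small clear glass beaker, 51 mm across, 70 mm tall, behind the press to the right. Origin under its middle. Not to be disturbed.
- petri: Lidded petri dish, 88 mm across, 16 mm tall, behind the crank. Origin under its middle. Not to be disturbed.
Mind the look-alikes: they are no part of the job. What is shaped like the crank but orange or yellow is not meant.

How it is judged:
By the outcome, as a careful person would: the job done as asked, in the order asked, and still so for the second after the job is handed in, with the robot touching nothing.
It also fails if it takes over 72 s, if anything falls off the work surface, if the arm or the gripper's body presses on something with over 40 N, if the wrist force passes 120 N, or if a joint passes its speed limit or range.

ROBOT

A 6-joint arm with a two-finger parallel gripper is mounted at the origin on a cart in front of the work surface, level with it; the furniture and walls round the work are solid. World frame = base frame: x ahead of the robot, y to its left, z up, the work surface at z = 0. Lengths are in m, angles in rad, forces in N, time in s.
With the tool pointing down it reaches from about 0.275 to 1 m from the base axis. Payload 8.4 kg.
Tool frame: the origin (TCP) lies on the centre line of the jaws, within the pads' length; the fingertips stand 25 mm ahead of it and the grasp point (between the pads) lies 6 mm ahead of it; z points along the fingers, y is the line along which they close (so a half turn about z gives the same grasp; the last joint's range is limited). The gripper opens to 85 mm and grips with 20 to 120 N. Pads are 22 mm wide; open, the fingers measure 114 mm over their backs; the gripper's body (76 mm by 85 mm) begins 54 mm behind the grasp point. The pads swing forward as they close: fully open they stand 13 mm farther back than shut.
Start: joints at [-0.002, 0.353, 1.633, -0, 1.155, -0.002], TCP at [0.625, -0, 0.226] pointing down, gripper open.
Joint ranges: [-2.63, 2.63], [-0.92, 2.1], [0.06, 2.66], [-1.3, 4.44], [0, 2.69], [-3.02, 3.02]. Speed limits (rad/s): [2.22, 2.22, 2.79, 3.14, 3.14, 3.14].

INTERFACE

Orientations are given as a unit quaternion [w, x, y, z].
In Python, from plant import observe, get_image, job_done gives the robot as it stands. The module is installed in compiled form; this text tells all that it offers.
- The arm moves only by the tool drive_tool, never from a script. Its argument "increments" is one flat list of numbers, 5 for each row, row after row: the closure, from -1 (fully open) to 1 (shut), then the shift along the tool's x, y, z normalised to -1 to 1, where 1 is 0.4 m, then the turn about the tool's z normalised to -1 to 1, where 1 is 45 degrees. A call has 1 to 20 rows; each row shifts and turns the commanded pose from where the row before left it, along the tool's axes as they then stand; what a row does not reach is not made up. A row lasts 1/8 s, in which the tool goes at most 62.5 mm and 10.7 degrees, less where a joint would pass 70% of its speed; a pose out of reach is approached as far as the arm can. A call with a number of a shift or a turn outside -1 to 1 is refused whole. A call with a gripper value outside its range is refused whole. The fingers move at their own pace and stop on an object; "newtons" is the grip in N (left out, the last holds). Time passes only in rows, so rows that do not move let the fingers close. It gives the time, the measured TCP pose, the force, the opening and the grip force at its end, in the units of the state.
- observe(): the state, without advancing time (a new reading comes with each control period).
- get_image(name): name is "scene" or "side" or "wrist"; returns a dict with "image" (480x640x3 uint8, blue, green, red), "K" (3x3 intrinsics, pixels), "view" (4x4, takes a point from world to camera coordinates). Camera axes: x right, y up, looking along -z (the intrinsics and any distortion apply to the point x, -y, -z); pixel columns grow to the right and rows downward; lengths in m; the calibration is good to about 2 mm. A picture is of the moment at which its call begins. There is no depth.
- job_done(): hands the job in; it is judged then, once.
The state is a dict: "time": time; "qpos": joint angles; "joint_velocities": joint speeds; "joint_torque": joint torques, N m; "eef_pos": TCP position; "tcp_rot": TCP orientation; "wrist_force": force on the tool from outside, world axes, zero at the start; "torque": the same for the moment, N m; "opening": opening from 0.0 (shut) to 1.0 (fully open); "gripper_force": force on a finger pad.
Only numpy, scipy, OpenCV 4.12 (cv2) and the standard library are available. Lean on these libraries where they do the work, as an engineer would, in place of code of your own. Each camera call takes 0.05 s, during which the arm holds its last target. There are 200 camera calls.

## Working session

There is one attempt and no reset: what is moved stays moved. The work goes in short steps, Python scripts to look and compute and a tool call to move; the robot and the scene stay as the last step left them, time stands still between calls to the robot, and variables do not carry over. Pictures are saved under pics/ and viewed, at most 10 in all, crops included, and the job is handed in when it is done.

Besides the shell and the picture viewer there is one more tool, called after "Call:" by a JSON object that holds its "api" and its "payload". drive_tool: Moves the arm, as the interface text tells. Scaled input: -1 to 1 covers 0.4 m each way for a shift and 45 degrees each way for a turn. Its arguments: {"type":"object","properties":{"increments":{"type":"array","items":{"type":"number","minimum":-1,"maximum":1}},"newtons":{"type":"number"}},"required":["increments"]}

```bash
mkdir -p pics
cat > h.py <<'E'
import numpy as np, cv2
from plant import observe, get_image, job_done
def ray(im,u,v):
    K,V=np.array(im["K"]),np.array(im["view"]); R,t=V[:3,:3],V[:3,3]
    d=np.linalg.inv(K)@[u,v,1]; d=np.array([d[0],-d[1],-d[2]])
    return -R.T@t, R.T@d
def onz(im,u,v,z):
    c,d=ray(im,u,v); return c+d*(z-c[2])/d[2]
def proj(im,p):
    V=np.array(im["view"]); q=V[:3,:3]@np.array(p)+V[:3,3]
    r=np.array(im["K"])@[q[0],-q[1],-q[2]]; return r[:2]/r[2]
def save(n,f):
    im=get_image(n); cv2.imwrite(f"pics/{f}.png",im["image"]); np.savez(f"pics/{f}.npz",**im); return im
def load(f): return dict(np.load(f"pics/{f}.npz"))
E
python3 - <<'E'
from h import *
for n in("scene","side","wrist"):
    im=save(n,n+"0"); print(n,[k for k in im], (-im["view"][:3,:3].T@im["view"][:3,3]).round(3))
a=[load(n+"0")["image"] for n in("scene","side")]
E
```

```text
scene ['image', 'K', 'view'] [-0.167 -0.642  0.897]
side ['image', 'K', 'view'] [0.493 0.342 1.03 ]
wrist ['image', 'K', 'view'] [0.625 0.068 0.372]
```

View pics/scene0.png

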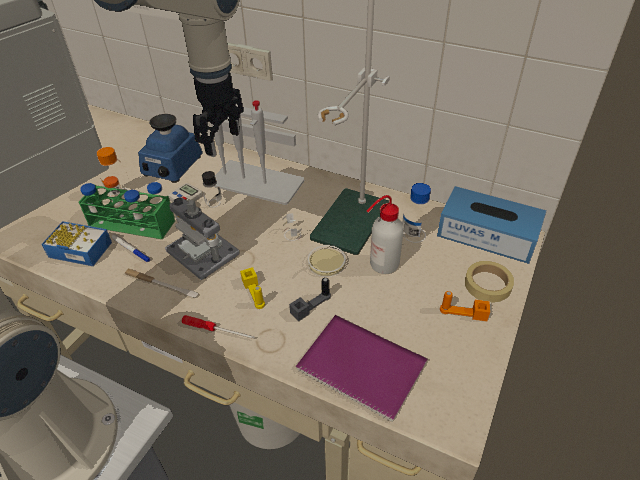

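View pics/side0.png

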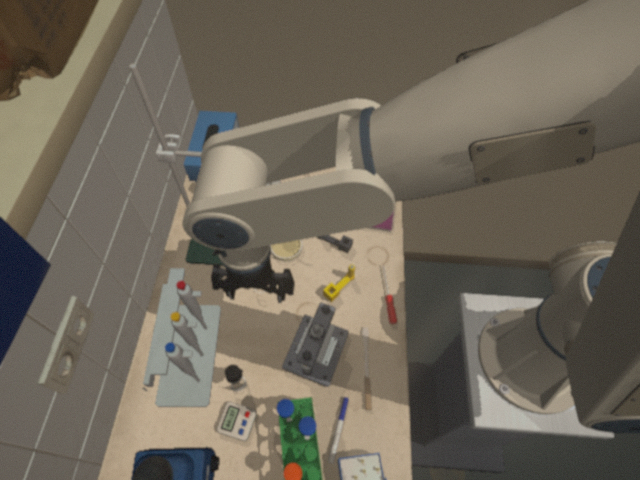

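Crank-like things in the scene view: a dark one with a black grip (boss 300,309, grip 325,287), a yellow one (250,280) and an orange one (465,308). The dark steel one fits the description. The press is at (200,240). I'll check both in a close crop.

Run:
```python
from h import *
s,d=load("scene0")["image"],load("side0")["image"]
c=lambda i,u,v,w,h:cv2.resize(i[v:v+h,u:u+w],(400,300),interpolation=cv2.INTER_CUBIC)
o=np.vstack([np.hstack([c(s,275,268,80,60),c(s,160,185,100,75)]),np.hstack([c(d,300,210,80,60),c(d,270,295,100,75)])])
cv2.imwrite("pics/crop1.png",o)
```

```text
(no output)
```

View pics/crop1.png

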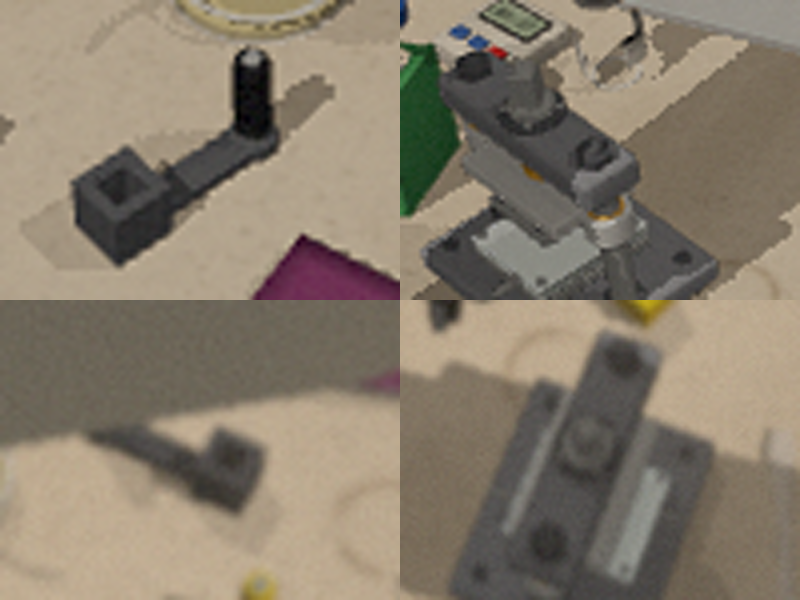

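The crop confirms the dark crank: hole at scene (300,305), grip top at (325.4,279), and hole at side (347.4,240). The spindle's square end is at scene (194,202) and side (316,331).

Run:
```python
from h import *
s,d=load("scene0"),load("side0")
def tri(p,q):
    (c1,d1),(c2,d2)=ray(s,*p),ray(d,*q); A=np.c_[d1,-d2]; t=np.linalg.lstsq(A,c2-c1,rcond=None)[0]
    a,b=c1+t[0]*d1,c2+t[1]*d2; return ((a+b)/2).round(4),np.linalg.norm(a-b).round(4)
print("hole",onz(s,300,305,.03),onz(d,347.4,240,.03),tri((300,305),(347.4,240)))
print("grip",onz(s,325.4,279,.056), onz(s,325.4,294.5,.010))
print("spindle",onz(s,193.75,202.5,.164),onz(d,316,331,.164),tri((193.75,202.5),(316,331)))
# crosshead top ends in side crop, base corners
g=lambda x,y:(x/4+270,y/4+295)
print("crosshead caps side",onz(d,*g(225,60),.135),onz(d,*g(147,243),.135))
h=lambda x,y:(x/4+160,y/4+185)
print("bolts scene",onz(s,*h(72,65),.135),onz(s,*h(192,153),.135))
print("bottle cap",onz(s,208,178,.094),"beaker",onz(s,291,228,.035),"petri",onz(s,326,261,.012))
print("yellow",onz(s,249,275,.03),onz(s,255,287,.055), "bottle",onz(s,390,212,.15), "pad",onz(s,338,318,.003),onz(s,298,362,0))
```

```text
hole [ 0.44600314 -0.27363994  0.03      ] [ 0.44114369 -0.27501992  0.03      ] (array([ 0.4424, -0.2743,  0.033 ]), np.float64(0.003))
grip [ 0.51346919 -0.30017466  0.056     ] [ 0.50989885 -0.30132925  0.01      ]
spindle [0.50411721 0.01047477 0.164     ] [0.5045381  0.03023046 0.164     ] (array([0.509 , 0.0226, 0.1527]), np.float64(0.011))
crosshead caps side [ 0.48617945 -0.02907904  0.135     ] [0.52004598 0.07376337 0.135     ]
bolts scene [0.51912329 0.07134341 0.135     ] [ 0.48631631 -0.03353961  0.135     ]
bottle cap [0.66211647 0.09761157 0.094     ] beaker [ 0.64311943 -0.14507521  0.035     ] petri [ 0.5998948  -0.25912946  0.012     ]
yellow [ 0.47276593 -0.13190071  0.03      ] [ 0.4305537  -0.17614896  0.055     ] bottle [ 0.66987034 -0.37880251  0.15      ] pad [ 0.4684673  -0.35085683  0.003     ] [ 0.33810991 -0.32481091  0.        ]
```

Run:
```python
from h import *
from scipy.spatial.transform import Rotation as R
o=observe(); q=o["tcp_rot"]; print(R.from_quat([*q[1:],q[0]]).as_matrix().round(3)); w=load("wrist0"); print(w["K"],w["view"].round(3)); print(o["wrist_force"],o["opening"],o["time"])
```

```text
[[ 0.     1.    -0.001]
 [ 1.    -0.    -0.   ]
 [-0.    -0.001 -1.   ]]
[[420.14394784   0.         320.4644306 ]
 [  0.         420.14394784 241.07812268]
 [  0.           0.           1.        ]] [[ 1.     0.    -0.002 -0.624]
 [-0.001  0.963 -0.271  0.036]
 [ 0.002  0.271  0.963 -0.378]
 [ 0.     0.     0.     1.   ]]
[-0.1072535  -0.83002226 -0.08213398] 0.9998865342466455 0.15
```

View pics/wrist0.png

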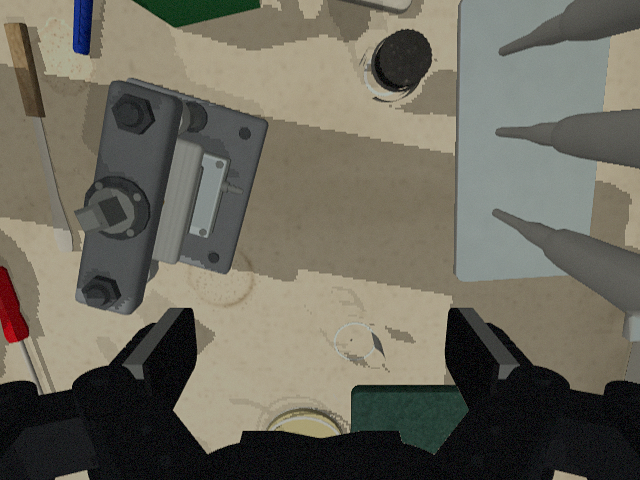

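Wrist view: the spindle's square top is at about (90,217) and its shoulder at (113,208). The crosshead bolts are at (133,113) and (100,291). The black-capped bottle is at (400,65) and the beaker at (360,343). Next I'll move over to look at the crank.

Call:
{"api": "drive_tool", "payload": {"increments": [-1, -0.125, -0.048, 0, 0, -1, -0.125, -0.048, 0, 0, -1, -0.125, -0.048, 0, 0, -1, -0.125, -0.048, 0, 0, -1, -0.125, -0.048, 0, 0, -1, -0.125, -0.048, 0, 0, -1, 0, 0, 0, -0.22, -1, 0, 0, 0, -0.22, -1, 0, 0, 0, -0.22, -1, 0, 0, 0, -0.22, -1, 0, 0, 0, -0.22, -1, 0, 0, 0, -0.22, -1, 0, 0, 0, -0.22, -1, 0, 0, 0, 0]}}

```text
time: 1.9
eef_pos: [0.5097, -0.2999, 0.2259]
tcp_rot: [-0.0, 0.18, 0.984, 0.0]
wrist_force: [-0.4, 0.2, 0.9]
opening: 1.004
gripper_force: 0.0
```

Run:
```python
from h import *
w=load("wrist0"); a,b=onz(w,133,113,.138),onz(w,100,291,.138)
print("bolts",a,b,(a+b)/2,np.degrees(np.arctan2(*(a-b)[1::-1])))
print("shoulder",onz(w,113,208,.140),"top",onz(w,90,217,.164))
print("bottle",onz(w,402,58,.094),"beaker",onz(w,360,345,.05))
save("wrist","wrist1"); o=observe(); print(o["eef_pos"],o["tcp_rot"],o["time"])
c=cv2.resize(w["image"][150:260,40:190],(750,550),interpolation=cv2.INTER_CUBIC)
cv2.imwrite("pics/spin.png",c)
```

```text
bolts [0.52458301 0.07341888 0.138     ] [ 0.49244988 -0.02873784  0.138     ] [0.50851645 0.02234052 0.138     ] 72.53917003071919
shoulder [0.50802357 0.0222706  0.14      ] top [0.50783904 0.02239771 0.164     ]
bottle [0.67443353 0.10664084 0.094     ] beaker [ 0.65835871 -0.11465307  0.05      ]
[ 0.50968618 -0.29992676  0.22591114] [-1.65975431e-04  1.81534485e-01  9.83384563e-01  7.05541843e-05] 1.95
```

View pics/wrist1.png

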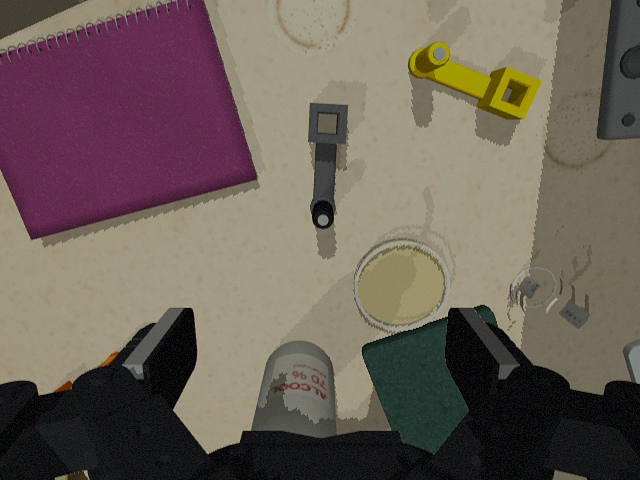

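View pics/spin.png

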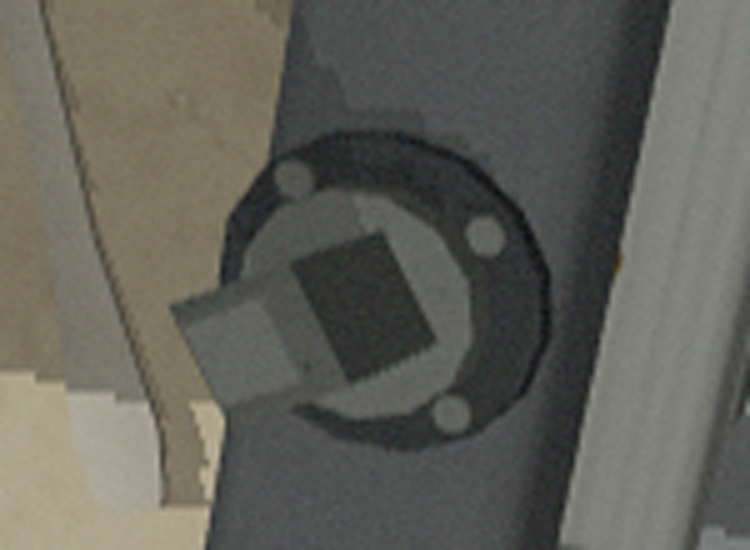

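Run:
```python
from h import *
w0,w=load("wrist0"),load("wrist1")
ang=lambda p,q:np.degrees(np.arctan2(*(q-p)[1::-1]))
g=lambda x,y:(40+x/5,150+y/5)
B=[onz(w0,*g(*p),.14) for p in((385,230),(437,342),(350,385))]
print("flats",ang(B[0],B[1])+90,ang(B[2],B[1]),"len",[np.linalg.norm(B[i]-B[1]) for i in(0,2)])
print("base diag mid",(B[0]+B[2])/2)
im=w["image"]; r=im[95:150,300:355]; m=(np.abs(r.astype(int)-im[135,315].astype(int)).max(2)<22).astype(np.uint8)
m[47:]=0
cs,_=cv2.findContours(m,0,2); c=max(cs,key=cv2.contourArea); R=cv2.minAreaRect(c); print(im[135,315],R)
C=[onz(w,*(p+[300,95]),.03) for p in cv2.boxPoints(R)]
print("boss",np.mean(C,0),[ (ang(C[i],C[(i+1)%4]).round(1),np.linalg.norm(C[i]-C[(i+1)%4]).round(4)) for i in range(4)])
print("hole",onz(w,327,123.5,.03),"grip top",onz(w,323,220,.055),ang(onz(w,327,123.5,.03),onz(w,323,220,.055)))
print("petri",onz(w,402,284,.016),"yellow",onz(w,514,92,.03),onz(w,438,55,.055),"beaker",onz(w,538,287,.07),"press corner",onz(w,598,137,.0),"pad",onz(w,256,178,.005))
```

```text
flats 18.264641605342348 25.473619158698256 len [np.float64(0.013460082891380797), np.float64(0.011674171270891164)]
base diag mid [0.50800559 0.02017512 0.14      ]
[72 73 68] ((27.50997543334961, 27.800500869750977), (37.75284194946289, 38.302154541015625), 2.862405300140381)
boss [ 0.44752072 -0.27067939  0.03      ] [(np.float64(155.9), np.float64(0.0289)), (np.float64(66.5), np.float64(0.0293)), (np.float64(-22.8), np.float64(0.029)), (np.float64(-113.5), np.float64(0.03))]
hole [ 0.44771425 -0.27117827  0.03      ] grip top [ 0.51386994 -0.29959411  0.055     ] -23.24496155644592
petri [ 0.60319179 -0.25646708  0.016     ] yellow [ 0.47682047 -0.1283511   0.03      ] [ 0.43189245 -0.18290253  0.055     ] beaker [ 0.61884246 -0.16207443  0.07      ] press corner [ 0.54093623 -0.05656864  0.        ] pad [ 0.46878154 -0.34476902  0.005     ]
```

Call:
{"api": "drive_tool", "payload": {"increments": [-1, 0, 0, 0, 0.053, -1, 0.0855, 0.003, 0, 0, -1, 0.0855, 0.003, 0, 0, -1, 0, 0, 0.1375, 0, -1, 0, 0, 0.1375, 0, -1, 0, 0, 0.1375, 0, -1, 0, 0, 0.025, 0, -1, 0, 0, 0.025, 0, -1, 0, 0, 0.025, 0, -1, 0, 0, 0, 0]}}

```text
time: 3.2
eef_pos: [0.4482, -0.2712, 0.0316]
tcp_rot: [0.0, 0.2, 0.98, -0.0]
wrist_force: [0.5, -0.1, 1.0]
opening: 1.001
gripper_force: 0.0
```

Call:
{"api": "drive_tool", "payload": {"increments": [1, 0, 0, 0, 0, 1, 0, 0, 0, 0, 1, 0, 0, 0, 0, 1, 0, 0, 0, 0, 1, 0, 0, 0, 0, 1, 0, 0, 0, 0], "newtons": 60}}

```text
time: 3.95
eef_pos: [0.4478, -0.2709, 0.0311]
tcp_rot: [-0.0, 0.2, 0.98, 0.0]
wrist_force: [0.0, 0.1, 0.7]
opening: 0.006
gripper_force: 0.0
```

Run:
```python
from h import *
w=save("wrist","wrist2"); s=save("scene","scene2"); 
print(observe()["opening"])
cv2.imwrite("pics/c2.png",np.hstack([cv2.resize(w["image"],(400,300)),cv2.resize(s["image"][240:330,260:380],(400,300))]))
```

```text
-0.0005905611529652788
```

View pics/c2.png

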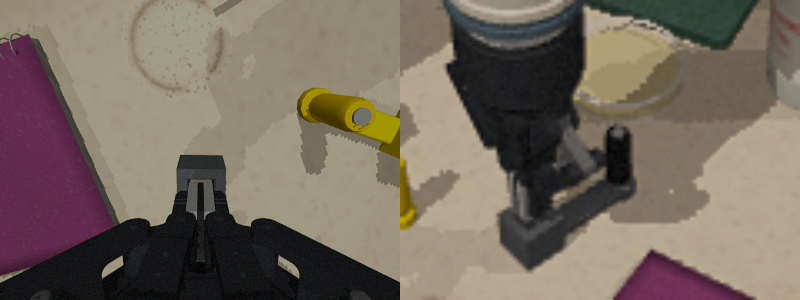

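Run:
```python
from h import *
w,s=load("wrist2"),load("scene2")
o=observe(); print(o["eef_pos"],o["time"],o["gripper_force"])
T=o["eef_pos"]; ty=np.array([.392,.92]);tx=np.array([-.92,.392])
for n,u,v,z in(("back L",177*1.6,155*1.6,.03),("back R",224*1.6,155*1.6,.03),("front-top L",179*1.6,176*1.6,.03)):
    p=onz(w,u,v,z); print(n,p,"tool xy",(p-T)[:2]@tx,(p-T)[:2]@ty)
g=lambda x,y:(260+x*.3,240+y*.3)
for n,p,z in(("grip top",(616,132),.055),("boss corner front top",(530,233),.03),("boss left top",(502,205),.03)):
    print(n,onz(s,*g(p[0]-400,p[1]),z))
```

```text
[ 0.44779557 -0.27097488  0.03105255] 4.05 0.0
back L [ 0.42027595 -0.27412847  0.03      ] tool xy 0.024081844721900607 -0.013688998402981184
back R [ 0.43107533 -0.24873782  0.03      ] tool xy 0.024099550473291896 0.013903757817096445
front-top L [ 0.43273151 -0.27846692  0.03      ] tool xy 0.010922056202958719 -0.012797783737104688
grip top [ 0.51219305 -0.2993679   0.055     ]
boss corner front top [ 0.43357367 -0.27787609  0.03      ]
boss left top [ 0.44584751 -0.25134537  0.03      ]
```

Run:
```python
from h import *
w,s=load("wrist2"),load("scene2")
T=np.array([.4478,-.2710,.03105]); ty=np.array([.392,.92,0]);tx=np.array([-.92,.392,0])
for off in(0,.01,-.02,-.03):
  for z in(0,.03): print(off,z,[(proj(w,T*[1,1,0]+tx*(off+a)+ty*b+[0,0,z])/1.6).round(0) for a,b in((.015,-.015),(.015,.015),(-.015,.015))])
print("tip",proj(w,T-[0,0,.025])/1.6, proj(w,T)/1.6, proj(w,T-[0,0,.025]+tx*.011)/1.6)
sp=lambda p:(proj(s,p)-[260,240])/.3+[400,0]
print("scene tip",sp(T-[0,0,.025]),"tcp",sp(T),"boss top c",sp(T*[1,1,0]+[0,0,.03]))
```

```text
0 0 [array([179., 155.]), array([222., 155.]), array([221., 194.])]
0 0.03 [array([175., 170.]), array([225., 170.]), array([224., 215.])]
0.01 0 [array([179., 141.]), array([222., 141.]), array([221., 182.])]
0.01 0.03 [array([175., 154.]), array([226., 154.]), array([225., 200.])]
-0.02 0 [array([180., 182.]), array([221., 182.]), array([220., 218.])]
-0.02 0.03 [array([176., 200.]), array([225., 200.]), array([223., 242.])]
-0.03 0 [array([180., 194.]), array([221., 194.]), array([220., 230.])]
-0.03 0.03 [array([176., 215.]), array([224., 215.]), array([223., 256.])]
tip [200.29972014 178.23996477] [200.26297946 193.49215044] [200.30570849 163.30470574]
scene tip [532.65772452 237.31083839] tcp [530.88211006 212.17635353] boss top c [530.95779239 213.24766514]
```

The fingers closed in air just above the boss, and the crank has not moved. So the real fingertips are higher than I assumed, and I'll feel down gently to find them.

Call:
{"api": "drive_tool", "payload": {"increments": [1, 0, 0, 0.005, 0, 1, 0, 0, 0.005, 0, 1, 0, 0, 0, 0]}}

```text
time: 4.42
eef_pos: [0.4476, -0.2709, 0.0268]
tcp_rot: [-0.0, 0.2, 0.98, 0.0]
wrist_force: [-0.5, -0.4, -0.3]
opening: -0.002
gripper_force: 0.0
```

Call:
{"api": "drive_tool", "payload": {"increments": [1, 0, 0, 0.004, 0, 1, 0, 0, 0.004, 0, 1, 0, 0, 0, 0]}}

```text
time: 4.8
eef_pos: [0.448, -0.2711, 0.0245]
tcp_rot: [0.0, 0.2, 0.98, -0.0]
wrist_force: [-2.3, 2.3, 10.9]
opening: -0.002
gripper_force: 4.8
```

Run:
```python
from h import *
w=save("wrist","wrist3"); s=save("scene","scene3"); d=load("wrist1")
f=lambda i,u,v,W,H:cv2.resize(cv2.convertScaleAbs(i[v:v+H,u:u+W],alpha=1.8,beta=15),(400,300),interpolation=cv2.INTER_CUBIC)
e=save("side","side3")
cv2.imwrite("pics/c3.png",np.vstack([np.hstack([f(w["image"],240,235,160,120),f(s["image"],280,262,72,54)]),np.hstack([f(w["image"],180,235,280,210),f(e["image"],280,190,100,75)])]))
```

```text
(no output)
```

View pics/c3.png

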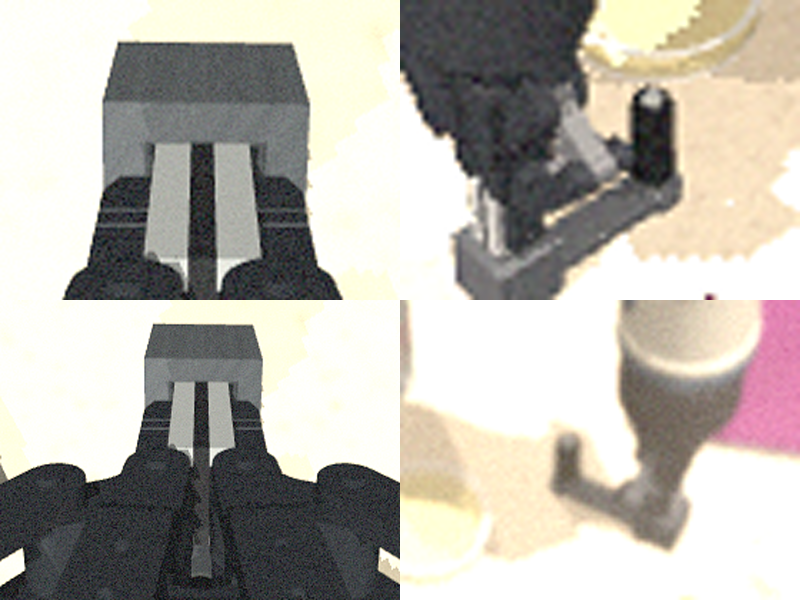

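The silver finger ends sit right at the hole's top edge, so they seem to be resting on the boss. I'll check the true tip offset by probing bare worktop beside it.

Call:
{"api": "drive_tool", "payload": {"increments": [1, 0, 0, -0.1, 0, 1, 0.15, 0, 0, 0, 1, 0, 0, 0.09, 0, 1, 0, 0, 0.005, 0, 1, 0, 0, 0.005, 0, 1, 0, 0, 0, 0]}}

```text
time: 5.7
eef_pos: [0.3935, -0.2479, 0.0243]
tcp_rot: [0.0, 0.2, 0.98, -0.0]
wrist_force: [-0.5, 0.0, -0.9]
opening: -0.005
gripper_force: 0.0
```

Call:
{"api": "drive_tool", "payload": {"increments": [1, 0, 0, 0.005, 0, 1, 0, 0, 0.005, 0, 1, 0, 0, 0, 0]}}

```text
time: 6.08
eef_pos: [0.3926, -0.2474, 0.0198]
tcp_rot: [-0.0, 0.2, 0.98, 0.0]
wrist_force: [0.0, -0.1, -0.7]
opening: 0.002
gripper_force: 0.0
```

Call:
{"api": "drive_tool", "payload": {"increments": [1, 0, 0, 0.0125, 0, 1, 0, 0, 0.0125, 0, 1, 0, 0, 0, 0]}}

```text
time: 6.45
eef_pos: [0.3923, -0.2472, 0.0094]
tcp_rot: [-0.0, 0.2, 0.98, 0.0]
wrist_force: [0.5, 0.0, -0.4]
opening: -0.005
gripper_force: 0.0
```

Call:
{"api": "drive_tool", "payload": {"increments": [1, 0, 0, 0.01, 0, 1, 0, 0, 0.01, 0, 1, 0, 0, 0, 0]}}

```text
time: 6.82
eef_pos: [0.3924, -0.2473, 0.0015]
tcp_rot: [-0.0, 0.2, 0.98, 0.0]
wrist_force: [0.3, 0.5, -0.9]
opening: 0.001
gripper_force: 0.0
```

Call:
{"api": "drive_tool", "payload": {"increments": [1, 0, 0, 0.0075, 0, 1, 0, 0, 0.005, 0, 1, 0, 0, 0, 0]}}

```text
time: 7.2
eef_pos: [0.3925, -0.2474, -0.0033]
tcp_rot: [-0.0, 0.2, 0.98, 0.0]
wrist_force: [-0.4, -1.0, -1.5]
opening: 0.001
gripper_force: 0.0
```

Worktop contact would have shown by now if the tips were 25 mm ahead. In fact they stand about 5.5 mm behind the reported TCP. I'll retake the grasp with that offset.

Call:
{"api": "drive_tool", "payload": {"increments": [-1, 0, 0, -0.0875, 0, -1, 0, 0, -0.0875, 0, -1, 0, 0, 0, 0, -1, 0, 0, 0, 0, -1, -0.075, 0, 0, 0, -1, -0.075, 0, 0, 0, -1, 0, 0, 0.0875, 0, -1, 0, 0, 0.06, 0, -1, 0, 0, 0.029, 0, -1, 0, 0, 0, 0]}}

```text
time: 8.45
eef_pos: [0.4469, -0.2705, -0.0049]
tcp_rot: [-0.001, 0.2, 0.98, 0.0]
wrist_force: [-0.1, 0.2, -0.3]
opening: 1.002
gripper_force: 0.0
```

Call:
{"api": "drive_tool", "payload": {"increments": [1, 0, 0, 0, 0, 1, 0, 0, 0, 0, 1, 0, 0, 0, 0, 1, 0, 0, 0, 0, 1, 0, 0, 0, 0], "newtons": 60}}

```text
time: 9.07
eef_pos: [0.4482, -0.2713, -0.0029]
tcp_rot: [0.001, 0.2, 0.98, -0.0]
wrist_force: [-0.8, 1.7, 5.5]
opening: 0.34
gripper_force: 59.7
```

Call:
{"api": "drive_tool", "payload": {"increments": [1, 0, 0, -0.1, 0, 1, 0, 0, -0.14, 0, 1, 0, 0, -0.14, 0, 1, 0, 0, -0.145, 0, 1, 0, 0, 0, 0.2, 1, 0, 0, 0, 0.2, 1, 0, 0, 0, 0.2, 1, 0, 0, 0, 0.2, 1, 0, 0, 0, 0.2, 1, 0.0895, 0.0825, 0, 0, 1, 0.0895, 0.0825, 0, 0, 1, 0.0895, 0.0825, 0, 0, 1, 0.0895, 0.0825, 0, 0, 1, 0.0895, 0.0825, 0, 0, 1, 0, 0, 0, 0]}}

```text
time: 10.95
eef_pos: [0.5347, -0.0405, 0.2063]
tcp_rot: [-0.0, 0.558, 0.83, 0.0]
wrist_force: [-0.3, 0.2, -2.6]
opening: 0.339
gripper_force: 60.4
```

Run:
```python
from h import *
w=save("wrist","wrist4"); o=observe(); print(o["eef_pos"],o["tcp_rot"])
p=proj(w,[.508,.0223,.15]); print(p,proj(w,[.508,.0223,.164]))
u,v=int(p[0])-70,max(int(p[1])-50,0); print(u,v)
cv2.imwrite("pics/spin4.png",np.hstack([cv2.resize(w["image"][v:v+110,u:u+140],(560,440),interpolation=cv2.INTER_CUBIC),cv2.resize(w["image"],(240,180))] if 0 else [cv2.resize(w["image"][v:v+110,u:u+140],(700,550),interpolation=cv2.INTER_CUBIC)]))
```

```text
[ 0.53401206 -0.04198807  0.20612948] [-2.02888910e-04  5.58641059e-01  8.29409491e-01 -1.49939887e-04]
[317.87855769 123.18684937] [317.66383543 123.18842717]
247 73
```

View pics/spin4.png

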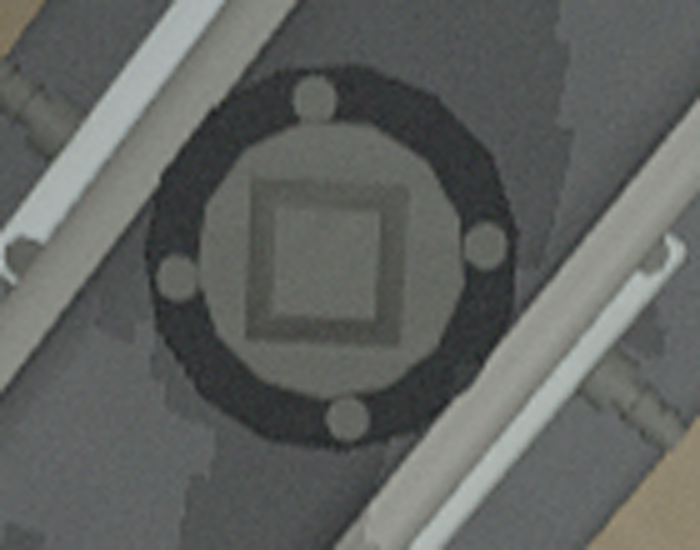

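The crop shows the spindle's square end: centre at (327,263) in the crop, or (312.4,125.6) in the image, turned about 2.4° clockwise from my tool axes. Next I'll measure that offset and where the held boss sits, using the same camera.

Run:
```python
from h import *
from scipy.spatial.transform import Rotation as R
w=load("wrist4"); o=observe(); T=np.array(o["eef_pos"]); q=o["tcp_rot"]; M=R.from_quat([*q[1:],q[0]]).as_matrix()
g=lambda x,y:(247+x/5,73+y/5)
for n,p,z in(("sq corners",(327,263),.152),("sq",(327,262),.164),("shoulder",(331,260),.14)):
    P=onz(w,*g(*p),z); print(n,P,"tool",((P-T)@M).round(4))
c=np.array([onz(w,*g(*p),.16) for p in((250,178),(410,186),(402,347),(245,341))]); t=(c-T)@M
print("angle in tool",[np.degrees(np.arctan2(*(t[b]-t[a])[:2])).round(1) for a,b in((0,1),(3,2))],[np.degrees(np.arctan2(*((t[b]-t[a])[:2]*[1,-1])[::-1])).round(1) for a,b in((3,0),(2,1))])
# held boss
for x in(.015,.0079):
    for z in(.033,.003): print("pred row",x,z,proj(w,T+M@[x,0,-z]).round(1))
gr=cv2.cvtColor(w["image"],6).astype(int); print(gr[225:320:1,316:325].mean(1).round(0).astype(int).tolist())
print([ (r,gr[r-1:r+2,260:385].mean(0).round(0).astype(int)[::2].tolist()) for r in(255,268)])
```

```text
sq corners [0.50607373 0.02035922 0.152     ] tool [ 0.0683 -0.0024  0.0541]
sq [0.50623197 0.02058359 0.164     ] tool [ 0.0684 -0.0022  0.0421]
shoulder [0.50614127 0.02062222 0.14      ] tool [ 0.0685 -0.0023  0.0661]
angle in tool [np.float64(-2.7), np.float64(-2.1)] [np.float64(-2.6), np.float64(-2.6)]
pred row 0.015 0.033 [315.8 314. ]
pred row 0.015 0.003 [316.7 278. ]
pred row 0.0079 0.033 [315.9 335.7]
pred row 0.0079 0.003 [316.8 296.1]
[99, 98, 98, 96, 95, 99, 102, 107, 111, 115, 137, 165, 169, 174, 184, 188, 188, 187, 186, 185, 184, 182, 185, 187, 186, 186, 184, 184, 186, 186, 186, 185, 184, 183, 181, 180, 176, 171, 164, 161, 164, 168, 173, 178, 182, 183, 186, 179, 133, 26, 36, 37, 36, 38, 37, 38, 37, 35, 38, 36, 38, 38, 35, 37, 36, 37, 34, 37, 37, 38, 37, 36, 37, 36, 37, 37, 38, 37, 37, 36, 36, 38, 41, 56, 64, 62, 62, 63, 62, 62, 63, 61, 62, 62, 62]
[(255, [190, 188, 187, 182, 187, 184, 185, 180, 178, 182, 186, 186, 184, 187, 184, 187, 187, 181, 188, 188, 185, 186, 188, 187, 182, 186, 186, 187, 187, 186, 186, 185, 184, 180, 173, 164, 168, 180, 184, 181, 185, 187, 188, 186, 189, 145, 139, 138, 137, 136, 139, 138, 138, 139, 139, 139, 139, 139, 139, 138, 140, 140, 139]), (268, [186, 186, 186, 187, 187, 187, 187, 187, 186, 176, 187, 188, 187, 183, 181, 175, 158, 167, 159, 157, 159, 159, 158, 159, 159, 158, 157, 162, 170, 176, 180, 181, 180, 186, 186, 188, 186, 186, 185, 186, 187, 187, 186, 187, 186, 187, 188, 187, 187, 186, 187, 187, 186, 177, 162, 165, 145, 159, 132, 136, 138, 138, 138])]
```

Run:
```python
from h import *
w=load("wrist4"); gr=cv2.cvtColor(w["image"],6).astype(int)
for r in(278,285,292):
    print(r,gr[r-1:r+2,255:385].mean(0).round(0).astype(int).tolist())
from scipy.spatial.transform import Rotation as R
for n in("wrist0","wrist1","wrist4"):
    V=load(n)["view"]; print((-V[:3,:3].T@V[:3,3]).round(4))
o=observe();T=np.array(o["eef_pos"]); q=o["tcp_rot"]; M=R.from_quat([*q[1:],q[0]]).as_matrix()
print(((-V[:3,:3].T@V[:3,3]-T)@M).round(4),T)
for y in(-.015,.015): print(proj(w,T+M@[.015,y,-.018]))
```

```text
278 [135, 135, 136, 136, 136, 157, 183, 179, 187, 186, 186, 185, 185, 186, 187, 187, 185, 183, 183, 183, 185, 185, 190, 161, 37, 35, 36, 34, 37, 38, 36, 35, 34, 36, 36, 32, 37, 41, 39, 40, 37, 33, 41, 35, 39, 37, 36, 35, 36, 33, 38, 33, 37, 37, 38, 37, 40, 36, 38, 36, 40, 35, 38, 39, 37, 37, 40, 34, 35, 38, 36, 33, 37, 37, 35, 36, 34, 39, 34, 36, 37, 33, 39, 36, 39, 39, 38, 36, 37, 30, 34, 36, 37, 31, 33, 36, 34, 36, 37, 34, 34, 38, 37, 38, 37, 35, 32, 40, 132, 190, 186, 187, 188, 186, 186, 186, 186, 185, 186, 185, 185, 186, 187, 186, 187, 188, 188, 187, 190, 188]
285 [137, 135, 133, 130, 132, 134, 134, 136, 138, 138, 167, 167, 191, 189, 188, 188, 187, 186, 187, 188, 192, 173, 40, 33, 38, 34, 40, 32, 38, 33, 33, 37, 37, 35, 35, 35, 40, 40, 39, 33, 37, 34, 37, 35, 39, 37, 36, 33, 37, 35, 33, 38, 39, 37, 36, 38, 36, 36, 36, 39, 38, 34, 34, 36, 39, 40, 37, 40, 39, 35, 37, 37, 36, 38, 33, 37, 38, 35, 34, 38, 33, 34, 37, 38, 33, 34, 35, 40, 35, 38, 32, 35, 39, 35, 34, 33, 31, 35, 35, 40, 37, 35, 37, 35, 40, 35, 36, 34, 34, 38, 137, 190, 184, 183, 184, 184, 187, 186, 185, 186, 185, 185, 186, 185, 186, 186, 187, 184, 186, 186]
292 [136, 134, 136, 134, 138, 136, 114, 109, 111, 110, 112, 110, 111, 143, 142, 140, 140, 142, 143, 139, 39, 32, 36, 38, 38, 39, 36, 34, 37, 30, 37, 35, 38, 40, 40, 39, 36, 39, 35, 33, 30, 37, 36, 35, 34, 38, 38, 36, 34, 38, 38, 37, 38, 33, 38, 39, 36, 35, 37, 37, 35, 34, 39, 36, 37, 39, 33, 38, 33, 36, 36, 35, 34, 37, 37, 35, 36, 35, 35, 36, 36, 36, 36, 35, 36, 34, 36, 41, 37, 36, 36, 38, 31, 31, 34, 36, 35, 34, 35, 37, 39, 38, 38, 35, 33, 39, 38, 32, 34, 37, 35, 39, 126, 142, 139, 139, 140, 141, 142, 139, 138, 140, 139, 138, 139, 140, 186, 188, 186, 186]
[0.6252 0.0685 0.3721]
[ 0.446  -0.2757  0.3726]
[0.5092 0.0228 0.353 ]
[ 0.0694  0.0013 -0.1468] [ 0.53401206 -0.04198807  0.20612948]
[270.90673031 294.08614483]
[361.74669607 294.19069186]
```

Call:
{"api": "drive_tool", "payload": {"increments": [1, 0, 0, 0, 0.054, 1, 0.083, -0.005, 0, 0, 1, 0.083, -0.005, 0, 0, 1, 0, 0, 0.05, 0, 1, 0, 0, 0.05, 0, 1, 0, 0, 0.006, 0, 1, 0, 0, 0.006, 0, 1, 0, 0, 0.006, 0, 1, 0, 0, 0, 0]}}

```text
time: 12.12
eef_pos: [0.5086, 0.018, 0.1596]
tcp_rot: [0.0, 0.577, 0.816, 0.0]
wrist_force: [-0.9, 1.3, -0.8]
opening: 0.339
gripper_force: 60.9
```

Call:
{"api": "drive_tool", "payload": {"increments": [1, 0, 0, 0.006, 0, 1, 0, 0, 0.006, 0, 1, 0, 0, 0.006, 0, 1, 0, 0, 0, 0]}}

```text
time: 12.62
eef_pos: [0.5093, 0.0185, 0.1571]
tcp_rot: [0.001, 0.577, 0.817, 0.001]
wrist_force: [-18.3, 2.0, 55.0]
opening: 0.341
gripper_force: 68.4
```

Blocked at the bottom of the taper, with a side force towards tool −y. I'll back up, shift about 2 mm that way, and retry.

Call:
{"api": "drive_tool", "payload": {"increments": [1, 0, 0, -0.022, 0, 1, 0.003, -0.005, 0, 0, 1, 0, 0, 0, 0, 1, 0, 0, 0.006, 0, 1, 0, 0, 0.006, 0, 1, 0, 0, 0.005, 0, 1, 0, 0, 0, 0]}}

```text
time: 13.5
eef_pos: [0.5056, 0.0187, 0.1534]
tcp_rot: [-0.0, 0.577, 0.817, -0.0]
wrist_force: [-0.1, 5.2, -4.9]
opening: 0.341
gripper_force: 60.4
```

Call:
{"api": "drive_tool", "payload": {"increments": [1, 0.001, 0, 0.006, 0, 1, 0, 0, 0.006, 0, 1, 0, 0, 0.006, 0, 1, 0, 0, 0.006, 0, 1, 0, 0, 0.006, 0, 1, 0, 0, 0, 0]}}

```text
time: 14.25
eef_pos: [0.5057, 0.0189, 0.1415]
tcp_rot: [-0.0, 0.577, 0.817, 0.0]
wrist_force: [0.1, 5.3, -3.9]
opening: 0.342
gripper_force: 60.5
```

Call:
{"api": "drive_tool", "payload": {"increments": [1, 0, 0, 0.004, 0, 1, 0, 0, 0.004, 0, 1, 0, 0, 0.004, 0, 1, 0, 0, 0, 0]}}

```text
time: 14.75
eef_pos: [0.5057, 0.0189, 0.1371]
tcp_rot: [-0.0, 0.577, 0.817, 0.0]
wrist_force: [-1.2, 6.0, -0.3]
opening: 0.338
gripper_force: 61.0
```

Call:
{"api": "drive_tool", "payload": {"increments": [1, 0, 0, 0.003, 0, 1, 0, 0, 0.002, 0, 1, 0, 0, 0, 0]}}

```text
time: 15.12
eef_pos: [0.5058, 0.0189, 0.1368]
tcp_rot: [0.0, 0.577, 0.817, 0.0]
wrist_force: [-9.9, 5.0, 22.7]
opening: 0.342
gripper_force: 64.0
```

Fully home: 22.7 N of support at the expected height. I'll release and take the handle.

Call:
{"api": "drive_tool", "payload": {"increments": [-1, 0, 0, 0, 0, -1, 0, 0, 0, 0, -1, 0, 0, 0, 0, -1, 0, 0, -0.08, 0, -1, 0, 0, -0.08, 0, -0.2, -0.089, 0, 0, 0, -0.2, -0.089, 0, 0, 0, -0.2, 0, 0, 0, 0, -0.2, 0, 0, 0.05, 0, -0.2, 0, 0, 0.06, 0, -0.2, 0, 0, 0, 0]}}

```text
time: 16.5
eef_pos: [0.5278, -0.0477, 0.1535]
tcp_rot: [-0.002, 0.577, 0.817, -0.001]
wrist_force: [-0.4, 0.9, 0.6]
opening: 0.605
gripper_force: 0.0
```

Call:
{"api": "drive_tool", "payload": {"increments": [1, 0, 0, 0, 0, 1, 0, 0, 0, 0, 1, 0, 0, 0, 0, 1, 0, 0, 0, 0], "newtons": 40}}

```text
time: 17.0
eef_pos: [0.53, -0.0484, 0.1557]
tcp_rot: [0.001, 0.577, 0.817, 0.0]
wrist_force: [0.6, -0.3, 2.8]
opening: 0.19
gripper_force: 39.2
```

Run:
```python
from h import *
print([observe()[k] for k in("eef_pos","opening","wrist_force","qpos")])
# scene: dark-pixel check of crank grip position
s=save("scene","scene5")
c=np.array([.5055,.020,.155])
print(proj(s,c),proj(s,[.5285,-.048,.195]))
cv2.imwrite("pics/c5.png",cv2.resize(s["image"][175:265,150:270],(800,600),interpolation=cv2.INTER_CUBIC))
# circle table: shifts in tool units, clockwise 10 deg steps from phi=-70.5 (tool y at 19.5deg)
r=.072; a0=-70.5
tx=np.array([-.334,.943]);ty=np.array([.943,.334])
for k in range(36):
    a,b=np.radians([a0-10*k,a0-10*(k+1)]); d=r*np.array([np.cos(b)-np.cos(a),np.sin(b)-np.sin(a)])
    print(k,(d@tx/.4).round(4),(d@ty/.4).round(4))
```

```text
[array([ 0.52999617, -0.04835401,  0.15571041]), 0.19017806802427595, array([ 0.58678921, -0.28745776,  2.80339022]), array([-9.38274454e-02,  2.91345237e-01,  1.89872272e+00,  4.92279242e-05,
        9.50201725e-01, -4.33906387e-01])]
[191.31037773 204.13282879] [220.53781489 192.00206982]
0 0.0027 -0.0313
1 0.0081 -0.0303
2 0.0133 -0.0284
3 0.018 -0.0257
4 0.0222 -0.0222
5 0.0257 -0.018
6 0.0284 -0.0133
7 0.0303 -0.0081
8 0.0313 -0.0027
9 0.0313 0.0027
10 0.0303 0.0081
11 0.0284 0.0133
12 0.0257 0.018
13 0.0222 0.0222
14 0.018 0.0257
15 0.0133 0.0284
16 0.0081 0.0303
17 0.0027 0.0313
18 -0.0027 0.0313
19 -0.0081 0.0303
20 -0.0133 0.0284
21 -0.018 0.0257
22 -0.0222 0.0222
23 -0.0257 0.018
24 -0.0284 0.0133
25 -0.0303 0.0081
26 -0.0313 0.0027
27 -0.0313 -0.0027
28 -0.0303 -0.0081
29 -0.0284 -0.0133
30 -0.0257 -0.018
31 -0.0222 -0.0222
32 -0.018 -0.0257
33 -0.0133 -0.0284
34 -0.0081 -0.0303
35 -0.0027 -0.0313
```

View pics/c5.png

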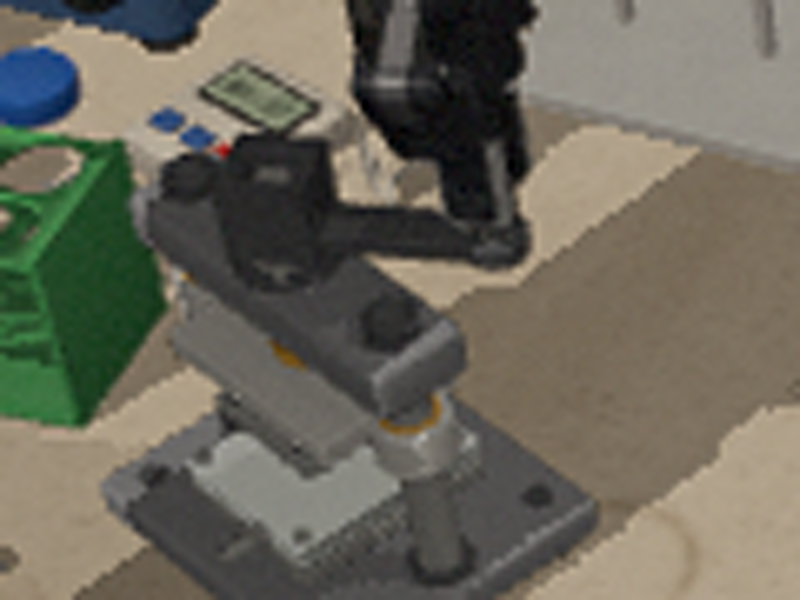

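All ten views are used. The last one shows the crank home on the spindle and the handle held. I'll wind the first half turn.

Call:
{"api": "drive_tool", "payload": {"increments": [1, 0.0027, -0.0313, 0, 0, 1, 0.0081, -0.0303, 0, 0, 1, 0.0133, -0.0284, 0, 0, 1, 0.018, -0.0257, 0, 0, 1, 0.0222, -0.0222, 0, 0, 1, 0.0257, -0.018, 0, 0, 1, 0.0284, -0.0133, 0, 0, 1, 0.0303, -0.0081, 0, 0, 1, 0.0313, -0.0027, 0, 0]}}

```text
time: 18.18
eef_pos: [0.4385, -0.0056, 0.1559]
tcp_rot: [0.002, 0.577, 0.817, 0.0]
wrist_force: [6.1, -7.0, 4.2]
opening: 0.193
gripper_force: 39.8
```

Call:
{"api": "drive_tool", "payload": {"increments": [1, 0.0313, 0.0027, 0, 0, 1, 0.0303, 0.0081, 0, 0, 1, 0.0284, 0.0133, 0, 0, 1, 0.0257, 0.018, 0, 0, 1, 0.0222, 0.0222, 0, 0, 1, 0.018, 0.0257, 0, 0]}}

```text
time: 18.92
eef_pos: [0.4485, 0.0652, 0.1551]
tcp_rot: [-0.001, 0.577, 0.817, -0.002]
wrist_force: [-5.8, -6.0, 10.7]
opening: 0.193
gripper_force: 40.5
```

Resistance is 8.3–8.7 N, which is friction only. Continuing.

Call:
{"api": "drive_tool", "payload": {"increments": [1, 0.0133, 0.0284, 0, 0, 1, 0.0081, 0.0303, 0, 0, 1, 0.0027, 0.0313, 0, 0, 1, -0.0027, 0.0313, 0, 0, 1, -0.0081, 0.0303, 0, 0, 1, -0.0133, 0.0284, 0, 0]}}

```text
time: 19.68
eef_pos: [0.5167, 0.0919, 0.1554]
tcp_rot: [-0.002, 0.578, 0.816, 0.0]
wrist_force: [-6.5, 11.2, 9.9]
opening: 0.194
gripper_force: 40.6
```

Call:
{"api": "drive_tool", "payload": {"increments": [1, -0.018, 0.0257, 0, 0, 1, -0.0222, 0.0222, 0, 0, 1, -0.0257, 0.018, 0, 0]}}

```text
time: 20.05
eef_pos: [0.552, 0.0759, 0.1558]
tcp_rot: [-0.001, 0.577, 0.816, 0.001]
wrist_force: [-2.6, 11.0, 7.1]
opening: 0.193
gripper_force: 40.6
```

Call:
{"api": "drive_tool", "payload": {"increments": [1, -0.0284, 0.0133, 0, 0, 1, -0.0303, 0.0081, 0, 0]}}

```text
time: 20.3
eef_pos: [0.5684, 0.0563, 0.1559]
tcp_rot: [-0.0, 0.577, 0.816, 0.002]
wrist_force: [0.1, 9.8, 6.0]
opening: 0.191
gripper_force: 40.5
```

Call:
{"api": "drive_tool", "payload": {"increments": [1, -0.0313, 0.0027, 0, 0, 1, -0.0313, -0.0027, 0, 0]}}

```text
time: 20.55
eef_pos: [0.5769, 0.0324, 0.1558]
tcp_rot: [-0.0, 0.577, 0.816, 0.002]
wrist_force: [0.9, 8.5, 5.2]
opening: 0.194
gripper_force: 40.2
```

Call:
{"api": "drive_tool", "payload": {"increments": [1, -0.0303, -0.0081, 0, 0, 1, -0.0284, -0.0133, 0, 0]}}

```text
time: 20.8
eef_pos: [0.5767, 0.0071, 0.1558]
tcp_rot: [0.0, 0.577, 0.816, 0.002]
wrist_force: [2.1, 7.7, 4.0]
opening: 0.19
gripper_force: 40.0
```

Call:
{"api": "drive_tool", "payload": {"increments": [1, -0.0257, -0.018, 0, 0, 1, -0.0222, -0.0222, 0, 0]}}

```text
time: 21.05
eef_pos: [0.5679, -0.0164, 0.1557]
tcp_rot: [0.0, 0.578, 0.816, 0.001]
wrist_force: [2.7, 7.8, 3.0]
opening: 0.19
gripper_force: 39.7
```

Call:
{"api": "drive_tool", "payload": {"increments": [1, -0.018, -0.0257, 0, 0, 1, -0.0133, -0.0284, 0, 0]}}

```text
time: 21.3
eef_pos: [0.5516, -0.0354, 0.1556]
tcp_rot: [0.0, 0.578, 0.816, 0.002]
wrist_force: [3.9, 8.2, 1.0]
opening: 0.19
gripper_force: 39.6
```

Call:
{"api": "drive_tool", "payload": {"increments": [1, -0.0081, -0.0303, 0, 0, 1, -0.0027, -0.0313, 0, 0]}}

```text
time: 21.55
eef_pos: [0.5301, -0.0476, 0.1556]
tcp_rot: [0.001, 0.578, 0.816, 0.002]
wrist_force: [5.5, 9.7, 0.8]
opening: 0.194
gripper_force: 39.6
```

Call:
{"api": "drive_tool", "payload": {"increments": [1, 0.0027, -0.0313, 0, 0, 1, 0.0081, -0.0303, 0, 0]}}

```text
time: 21.8
eef_pos: [0.5061, -0.0518, 0.1558]
tcp_rot: [0.002, 0.578, 0.816, 0.002]
wrist_force: [8.4, 9.9, -1.7]
opening: 0.193
gripper_force: 39.6
```

Call:
{"api": "drive_tool", "payload": {"increments": [1, 0.0133, -0.0284, 0, 0, 1, 0.018, -0.0257, 0, 0]}}

```text
time: 22.05
eef_pos: [0.4823, -0.0478, 0.156]
tcp_rot: [0.003, 0.577, 0.816, 0.002]
wrist_force: [9.8, 4.5, -0.8]
opening: 0.193
gripper_force: 39.6
```

Call:
{"api": "drive_tool", "payload": {"increments": [1, 0.0222, -0.0222, 0, 0, 1, 0.0257, -0.018, 0, 0]}}

```text
time: 22.3
eef_pos: [0.4607, -0.0358, 0.1561]
tcp_rot: [0.003, 0.577, 0.817, 0.001]
wrist_force: [10.9, -1.2, 0.1]
opening: 0.192
gripper_force: 39.7
```

Call:
{"api": "drive_tool", "payload": {"increments": [1, 0.0284, -0.0133, 0, 0, 1, 0.0303, -0.0081, 0, 0]}}

```text
time: 22.55
eef_pos: [0.4441, -0.0169, 0.1559]
tcp_rot: [0.003, 0.577, 0.817, 0.001]
wrist_force: [7.0, -5.3, 1.0]
opening: 0.19
gripper_force: 39.9
```

Call:
{"api": "drive_tool", "payload": {"increments": [1, 0.0313, -0.0027, 0, 0, 1, 0.0313, 0.0027, 0, 0]}}

```text
time: 22.8
eef_pos: [0.4349, 0.0065, 0.1557]
tcp_rot: [0.002, 0.577, 0.817, -0.0]
wrist_force: [3.5, -8.6, 4.1]
opening: 0.19
gripper_force: 40.2
```

Call:
{"api": "drive_tool", "payload": {"increments": [1, 0.0303, 0.0081, 0, 0, 1, 0.0284, 0.0133, 0, 0]}}

```text
time: 23.05
eef_pos: [0.4341, 0.0312, 0.1555]
tcp_rot: [0.001, 0.577, 0.817, -0.001]
wrist_force: [1.0, -10.6, 6.5]
opening: 0.19
gripper_force: 40.4
```

Call:
{"api": "drive_tool", "payload": {"increments": [1, 0.0257, 0.018, 0, 0, 1, 0.0222, 0.0222, 0, 0]}}

```text
time: 23.3
eef_pos: [0.4415, 0.0545, 0.1551]
tcp_rot: [-0.0, 0.577, 0.817, -0.002]
wrist_force: [-5.0, -10.2, 8.9]
opening: 0.193
gripper_force: 40.7
```

Resistance is rising: 9.1, 10.3, then 11.35 N against a baseline of about 8.35 N. That puts contact about 54° back, so about 36° remains.

Call:
{"api": "drive_tool", "payload": {"increments": [1, 0.018, 0.0257, 0, 0, 1, 0.0133, 0.0284, 0, 0]}}

```text
time: 23.55
eef_pos: [0.456, 0.0737, 0.1547]
tcp_rot: [-0.002, 0.577, 0.817, -0.003]
wrist_force: [-10.5, -6.6, 12.5]
opening: 0.191
gripper_force: 41.0
```

Call:
{"api": "drive_tool", "payload": {"increments": [1, 0.0081, 0.0303, 0, 0, 1, 0.0014, 0.0157, 0, 0]}}

```text
time: 23.8
eef_pos: [0.4711, 0.0844, 0.1545]
tcp_rot: [-0.003, 0.577, 0.817, -0.003]
wrist_force: [-15.7, 2.3, 15.4]
opening: 0.193
gripper_force: 41.4
```

Call:
{"api": "drive_tool", "payload": {"increments": [1, 0, 0, 0, 0]}}

```text
time: 23.92
eef_pos: [0.4714, 0.0846, 0.1545]
tcp_rot: [-0.003, 0.577, 0.817, -0.003]
wrist_force: [-14.0, 2.9, 14.0]
opening: 0.193
gripper_force: 41.2
```

About 87° past contact, with 12.8 N at the grip, so roughly 140 N. I'll release, go up and take the boss.

Call:
{"api": "drive_tool", "payload": {"increments": [-0.2, 0, 0, 0, 0, -0.2, 0, 0, 0, 0, -0.2, 0, 0, 0, 0, -0.2, 0, 0, -0.06, 0, -1, 0, 0, -0.08, 0, -1, 0, 0, 0, -0.19, -1, -0.091, 0, 0, 0, -1, -0.091, 0, 0, 0, -1, 0, 0, 0, 0]}}

```text
time: 25.05
eef_pos: [0.5109, 0.0189, 0.2111]
tcp_rot: [0.0, 0.516, 0.857, -0.0]
wrist_force: [-0.1, 0.6, -0.5]
opening: 1.001
gripper_force: 0.0
```

Run:
```python
from h import *
w=save("wrist","wrist6"); s=save("scene","scene6"); o=observe(); print(o["eef_pos"],o["tcp_rot"],o["opening"],o["wrist_force"])
# grip as seen by wrist: expected pixel & dark blob centroid near it
c=np.array([.5056,.0205]); 
for a in(112,115,118,121,124): print(a,proj(w,[*(c+.072*np.array([np.cos(np.radians(a)),np.sin(np.radians(a))])),.195]).round(0))
g=cv2.cvtColor(w["image"],6); u,v=proj(w,[*(c+.072*np.array([-.469,.883])),.195]).astype(int)
r=g[max(v-60,0):v+60,u-60:u+60]; m=cv2.morphologyEx((r<32).astype(np.uint8),2,np.ones((3,3)))
n,l,st,ce=cv2.connectedComponentsWithStats(m)
print((u,v),[(st[i].tolist(),(ce[i]+[u-60,max(v-60,0)]).round(0).tolist()) for i in range(1,n) if st[i,4]>60])
b=(g[100:330,250:400]); 
p=proj(w,[*c,.17]); print("boss pred",p)
```

```text
[0.50963312 0.02050414 0.21082257] [-3.69433806e-04  5.15297005e-01  8.57011584e-01 -7.55401979e-05] 1.000795556402569 [ 0.51463479  0.20562339 -0.61882508]
112 [330. 103.]
115 [319. 102.]
118 [309. 102.]
121 [299. 102.]
124 [289. 103.]
(np.int64(309), np.int64(101)) [([31, 37, 44, 48, 1180], [302.0, 102.0])]
boss pred [311.81277852 264.85165727]
```

Call:
{"api": "drive_tool", "payload": {"increments": [-1, 0.005, -0.0093, 0, 0, -1, 0, 0, 0.09, 0, -1, 0, 0, 0.06, 0, -1, 0, 0, 0.03, 0, -1, 0, 0, 0, 0]}}

```text
time: 25.78
eef_pos: [0.5051, 0.021, 0.1387]
tcp_rot: [-0.001, 0.514, 0.857, -0.0]
wrist_force: [0.3, -0.2, -0.0]
opening: 1.002
gripper_force: 0.0
```

Call:
{"api": "drive_tool", "payload": {"increments": [1, 0, 0, 0, 0, 1, 0, 0, 0, 0, 1, 0, 0, 0, 0, 1, 0, 0, 0, 0, 1, 0, 0, 0, 0], "newtons": 60}}

```text
time: 26.4
eef_pos: [0.5059, 0.0205, 0.1398]
tcp_rot: [0.0, 0.515, 0.857, 0.0]
wrist_force: [-2.7, 0.1, 6.5]
opening: 0.342
gripper_force: 58.6
```

Call:
{"api": "drive_tool", "payload": {"increments": [1, 0, 0, -0.01, 0, 1, 0, 0, -0.0125, 0, 1, 0, 0, -0.0125, 0, 1, 0, 0, 0, 0]}}

```text
time: 26.9
eef_pos: [0.5057, 0.0206, 0.1525]
tcp_rot: [-0.0, 0.515, 0.857, -0.0]
wrist_force: [3.3, 0.3, -10.4]
opening: 0.337
gripper_force: 63.8
```

Call:
{"api": "drive_tool", "payload": {"increments": [1, 0, 0, -0.03, 0, 1, 0, 0, -0.06, 0, 1, 0, 0, -0.06, 0, 1, 0, 0, 0, 0]}}

```text
time: 27.4
eef_pos: [0.5069, 0.0206, 0.2151]
tcp_rot: [0.002, 0.515, 0.857, 0.001]
wrist_force: [-0.6, 0.2, -2.0]
opening: 0.341
gripper_force: 64.0
```

Run:
```python
from h import *
w0,w1=load("wrist0"),load("wrist1")
for n,w,u,v,z in(("beaker w0",w0,357,342,.0),("beaker w0 rim",w0,357,342,.07),("beaker w1 base",w1,538,287,0),("petri",w1,402,284,.01),("ye boss cr",w1,540,95,.0),("ye boss low",w1,524,118,0),("ye boss left",w1,480,105,0),("ye grip",w1,430,62,.01),("press corner w1",w1,598,137,.01),("press corner w0",w0,230,272,.01),("green pad",w1,455,320,0),("px545,185",w1,545,185,0),("px465,195",w1,465,195,0),("px500,170",w1,500,170,0)):
    print(n,onz(w,u,v,z)[:2].round(3))
# triangulate beaker rim between w0 and w1
g=cv2.cvtColor(w1["image"],6).astype(int)
reg=w1["image"][125:265,420:595].astype(int); med=np.median(reg.reshape(-1,3),0)
m=(np.abs(reg-med).max(2)<40); 
for r in range(0,140,10): print(125+r,"".join(".#"[int(not x)] for x in m[r,::5]))
print(observe()["eef_pos"],observe()["qpos"][5])
```

```text
beaker w0 [ 0.66 -0.14]
beaker w0 rim [ 0.654 -0.101]
beaker w1 base [ 0.659 -0.136]
petri [ 0.606 -0.256]
ye boss cr [ 0.49  -0.096]
ye boss low [ 0.503 -0.112]
ye boss left [ 0.48  -0.145]
ye grip [ 0.433 -0.177]
press corner w1 [ 0.538 -0.062]
press corner w0 [ 0.542 -0.063]
green pad [ 0.664 -0.219]
px545,185 [ 0.566 -0.108]
px465,195 [ 0.549 -0.177]
px500,170 [ 0.539 -0.142]
125 ##..........########......#########
135 ............#######.......#########
145 .................#........##.######
155 .........................##########
165 .........................##########
175 .........................#########.
185 ........................###########
195 ........................###########
205 ........................####.######
215 ........................###########
225 ........................###########
235 .......................############
245 .......................############
255 ..#....................############
[0.50685584 0.02061581 0.21508087] -0.4514830934905048
```

Call:
{"api": "drive_tool", "payload": {"increments": [1, 0, 0, 0, -0.226, 1, 0, 0, 0, -0.226, 1, 0, 0, 0, -0.226, 1, 0, 0, 0, -0.226, 1, 0, 0, 0, -0.226, 1, 0, 0, 0, -0.226, 1, 0, 0, 0, -0.226, 1, 0, 0, 0, -0.226, 1, 0, 0, 0, -0.226, 1, 0, 0, 0, -0.226, 1, 0, 0, 0, -0.226, 1, 0, 0, 0, -0.226, 1, 0.0695, -0.1056, 0, 0, 1, 0.0695, -0.1056, 0, 0, 1, 0.0695, -0.1056, 0, 0, 1, 0, 0, 0, 0]}}

```text
time: 29.4
eef_pos: [0.5746, -0.1177, 0.2118]
tcp_rot: [-0.0, -0.499, 0.866, -0.0]
wrist_force: [0.4, 0.9, -2.9]
opening: 0.345
gripper_force: 63.8
```

Run:
```python
from h import *
w=save("wrist","wrist7"); o=observe(); q=o["tcp_rot"]; print(o["eef_pos"],np.degrees(2*np.arctan2(q[1],q[2])),o["qpos"].round(2) if hasattr(o["qpos"],"round") else o["qpos"])
e=save("side","side7")
# side view: colours under the landing footprint (worktop expected light)
P=np.array([.575,-.115]);
for n,im in(("wrist",w),("side",e),("scene0",load("scene0"))):
  for d in(-.02,0,.03,.072,.09):
    u,v=proj(im,[*(P+d*np.array([-.5,-.866])),0]).astype(int); print(n,d,(u,v),im["image"][v,u].tolist() if 0<=v<480 and 0<=u<640 else None)
```

```text
[ 0.5735686  -0.11612506  0.21171114] -59.93444507158452 [-0.2   0.31  1.73  0.    1.1  -2.82]
wrist -0.02 (np.int64(321), np.int64(230)) [92, 93, 93]
wrist 0 (np.int64(321), np.int64(208)) [95, 94, 93]
wrist 0.03 (np.int64(321), np.int64(173)) [95, 98, 97]
wrist 0.072 (np.int64(321), np.int64(122)) [27, 24, 23]
wrist 0.09 (np.int64(321), np.int64(99)) [118, 124, 120]
side -0.02 (np.int64(286), np.int64(302)) [151, 178, 201]
side 0 (np.int64(291), np.int64(296)) [150, 178, 199]
side 0.03 (np.int64(298), np.int64(287)) [145, 174, 193]
side 0.072 (np.int64(307), np.int64(275)) [150, 179, 199]
side 0.09 (np.int64(311), np.int64(270)) [157, 182, 203]
scene0 -0.02 (np.int64(262), np.int64(247)) [140, 164, 179]
scene0 0 (np.int64(267), np.int64(252)) [141, 164, 178]
scene0 0.03 (np.int64(273), np.int64(260)) [136, 158, 174]
scene0 0.072 (np.int64(282), np.int64(270)) [141, 164, 178]
scene0 0.09 (np.int64(286), np.int64(275)) [142, 165, 179]
```

Call:
{"api": "drive_tool", "payload": {"increments": [1, 0, 0, 0.13, 0, 1, 0, 0, 0.13, 0, 1, 0, 0, 0.13, 0, 1, 0, 0, 0.09, 0, 1, 0, 0, 0.03, 0, 1, 0, 0, 0, 0]}}

```text
time: 30.25
eef_pos: [0.5736, -0.1142, 0.009]
tcp_rot: [-0.0, -0.501, 0.866, 0.0]
wrist_force: [-0.9, 0.8, -1.7]
opening: 0.334
gripper_force: 63.7
```

Call:
{"api": "drive_tool", "payload": {"increments": [1, 0, 0, 0.008, 0, 1, 0, 0, 0.007, 0, 1, 0, 0, 0.005, 0, 1, 0, 0, 0, 0]}}

```text
time: 30.75
eef_pos: [0.5741, -0.115, 0.0013]
tcp_rot: [0.0, -0.501, 0.866, -0.0]
wrist_force: [-0.1, 0.1, -1.8]
opening: 0.339
gripper_force: 63.9
```

Call:
{"api": "drive_tool", "payload": {"increments": [1, 0, 0, 0.004, 0, 1, 0, 0, 0.003, 0, 1, 0, 0, 0, 0]}}

```text
time: 31.12
eef_pos: [0.5745, -0.1148, -0.0002]
tcp_rot: [0.0, -0.501, 0.866, -0.0]
wrist_force: [-3.4, 3.4, 16.2]
opening: 0.341
gripper_force: 65.2
```

Crank is on the worktop. I'll release it, rise, and check.

Call:
{"api": "drive_tool", "payload": {"increments": [-0.1, 0, 0, 0, 0, -0.1, 0, 0, 0, 0, -0.1, 0, 0, 0, 0, -0.1, 0, 0, -0.02, 0, -0.1, 0, 0, -0.08, 0, -0.1, 0, 0, -0.13, 0, -0.1, 0, 0, -0.13, 0, -0.1, 0, 0, -0.13, 0, -0.1, -0.1, 0, 0, 0, -0.1, 0, 0, 0, 0]}}

```text
time: 32.38
eef_pos: [0.5951, -0.0788, 0.1956]
tcp_rot: [0.001, -0.501, 0.865, -0.001]
wrist_force: [-0.6, 1.0, -0.2]
opening: 0.546
gripper_force: 0.0
```

Run:
```python
from h import *
w=save("wrist","wrist8"); s=save("scene","scene8"); o=observe(); print(o["eef_pos"],o["opening"],o["wrist_force"],o["time"])
P=np.array([.5742,-.115]); D=np.array([-.5,-.866])
for n,im in(("wrist",w),("scene",s)):
  for nm,d,z in(("hole top",0,.03),("boss rim",-.0115,.03),("arm",.04,.009),("grip top",.072,.055),("beyond",.1,0)):
    u,v=proj(im,[*(P+d*D),z]).astype(int); print(n,nm,(u,v),im["image"][v,u].tolist() if 0<=v<480 and 0<=u<640 else None)
g=cv2.cvtColor(w["image"],6); u,v=proj(w,[*(P+.04*D),.015]).astype(int)
y0=max(v-110,0); m=(g[y0:v+110,u-80:u+80]<90).astype(np.uint8); n,l,st,ce=cv2.connectedComponentsWithStats(m); print([(st[i].tolist(),(ce[i]+[u-80,y0]).round().tolist()) for i in range(1,n) if st[i,4]>150])
# stillness of glassware and spindle in scene: difference to start
d=cv2.absdiff(cv2.GaussianBlur(load("scene0")["image"],(3,3),0),cv2.GaussianBlur(s["image"],(3,3),0)).max(2)
for nm,p,r in(("bottle",(.67,.105,.05),14),("beaker",(.66,-.138,.035),14),("petri",(.605,-.256,.01),18),("yellow",(.46,-.15,.02),14),("spindle",(.507,.021,.15),8)):
    u,v=proj(s,p).astype(int); q=d[v-r:v+r,u-r:u+r]; print(nm,(u,v),q.mean().round(1),(q>40).mean().round(2))
```

```text
[ 0.59348345 -0.08009135  0.19423511] 0.5482406966636533 [-0.19088018  0.0982406  -0.08334662] 32.475
wrist hole top (np.int64(321), np.int64(160)) [93, 112, 116]
wrist boss rim (np.int64(321), np.int64(176)) [82, 84, 77]
wrist arm (np.int64(321), np.int64(104)) [82, 82, 75]
wrist grip top (np.int64(321), np.int64(48)) [143, 149, 145]
wrist beyond (np.int64(321), np.int64(19)) [143, 168, 177]
scene hole top (np.int64(265), np.int64(243)) [49, 48, 49]
scene boss rim (np.int64(263), np.int64(241)) [67, 66, 67]
scene arm (np.int64(275), np.int64(260)) [71, 70, 73]
scene grip top (np.int64(280), np.int64(254)) [136, 142, 144]
scene beyond (np.int64(288), np.int64(278)) [143, 165, 179]
[([60, 36, 41, 146, 3669], [321.0, 115.0])]
bottle (np.int64(210), np.int64(189)) 1.1 0.0
beaker (np.int64(291), np.int64(222)) 9.9 0.11
petri (np.int64(325), np.int64(259)) 1.0 0.0
yellow (np.int64(253), np.int64(284)) 1.6 0.0
spindle (np.int64(191), np.int64(205)) 6.2 0.0
```

The crank lies flat where intended. The difference at the beaker may only be the hand's shadow, so I'll move the hand away and check again.

Call:
{"api": "drive_tool", "payload": {"increments": [-0.1, 0, 0, -0.1, 0, -0.1, -0.12, 0.1, 0, 0, -0.1, -0.12, 0.1, 0, 0, -0.1, -0.12, 0.1, 0, 0, -0.1, 0, 0, 0, 0]}}

```text
time: 33.1
eef_pos: [0.5603, 0.1073, 0.2338]
tcp_rot: [-0.001, -0.502, 0.865, 0.001]
wrist_force: [1.0, -0.7, -0.3]
opening: 0.554
gripper_force: 0.0
```

Run:
```python
from h import *
s=save("scene","scene9"); print(observe()["eef_pos"])
a,b=[cv2.cvtColor(cv2.GaussianBlur(x,(3,3),0),6) for x in(load("scene0")["image"],s["image"])]
d=cv2.absdiff(a,b)[205:240,272:312]; print(d.mean(),(d>40).mean())
ys,xs=np.where(d>40); print(xs.min()+272 if len(xs) else None,xs.max()+272 if len(xs) else None,(ys.min()+205,ys.max()+205) if len(ys) else None)
A,B=[x[205:240,272:312].astype(np.float32) for x in(cv2.Laplacian(a,5),cv2.Laplacian(b,5))]
print(cv2.phaseCorrelate(A,B))
```

```text
[0.56084479 0.10542692 0.23380384]
9.695714285714285 0.14285714285714285
288 311 (np.int64(209), np.int64(222))
((-0.0016611318816153187, -0.07815449020137777), 0.5677719950675965)
```

The beaker has not shifted (image shift under 0.1 px); the difference was a moving shadow. Handing in.

```bash
python3 -c "
from plant import job_done; print(job_done())"
```

```text
the job is handed in; nothing more can be done
None
```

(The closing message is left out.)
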